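# Lock the vial carrier's trays with its rod

## Task

The vial carrier is about to be carried off, so lock its trays: slide the pulled-out middle tray back in line with its neighbours, then take the locking rod from the bench by its red handle and thread it from the left through the left end plate, the eyes of all three trays and the right end plate, fully home until its stop pin is against the left end plate, and let go. The trays have some play and stand a few millimetres out of line, so feel your way from eye to eye and never force the rod or the trays; leave the other things on the bench alone.

Things in the scene. Friction and masses are not known exactly. Their poses are not given: they have to be found in the camera images.
- carrier: Fixed steel vial carrier, 140 deep, 194 wide, carrying bar 113 high at the back; three white-fronted trays side by side, vial caps 80 high. Origin on the bench midway between the end plates, under the line of holes; x into the carrier, y to its left, z up. Holes of 12 lie on a line along y, 36 up: one in each 4 thick end plate, one eye in a lug on each tray front (eyes at y = 62, 0, -62).
- entry_hole (a point): Centre of the left end plate's hole (12 across, 4 deep) at its outer face, carrier frame (0, 97, 36); the rod enters here towards -y. Axes as the carrier's. Next, at y = 62, comes the left tray's eye: that tray is shut but stands up to 6.5 too deep or proud (x), not measured, so find its eye by feel. Lugs are 4 thick, 24 tall; a nose beside the eye stops dead.
- exit_hole (a point): Centre of the right end plate's hole at its outer face, carrier frame (0, -97, 36), axes as the carrier's. Before it, at y = -62, is the right tray's eye: also up to 6.5 off along x, not measured. Left and right trays slide 7 either way of the line along x only, with 0.6 N friction, and stay put: a nose caught in an eye can lever its tray into line.
- tray_mid (a joint): How far the middle tray stands out towards the robot, in m: 0 = its eye is in line with the end plates' holes, 0.028 to 0.05 at the start, -0.007 = too deep, against its stop, 0.06 = fully out. Slides with 0.6 N of friction and stays where it is left.
- tray_front (a point): Place to push the middle tray: on its upright white front (57 wide, facing the carrier's -x), midway across, 55 above the bench, 7 above its lug, which reaches 25 out of the front at 24 to 48 high. A rolled rim at 59 to 65 stands 1.5 farther out. At tray_mid = q it lies at carrier x = 14 mm - q. Axes as the carrier's.
- lock_rod: Loose steel rod, diameter 9, 290 long, 0.1 kg, flat on the bench at the left, nose to the right. Origin on its axis where the dark stop pin (diameter 6, 34 long, along y, level) crosses; x runs to the nose at 205. Red handle from x = -14 to -85. Home, the pin bears on the left end plate: origin at carrier y = 100, nose at -105. It may hang by the 1.5 play all round.
- rod_nose (a point): Centre of the rod's nose end, x = 205 in the rod's frame, bevelled over 2 mm to 6.6 across. Axes as the rod's.
- rod_grip (a point): Place to pinch the red handle across, on the rod's axis, x = -45 in the rod's frame; 9 thick. Axes as the rod's.
- petri_a: Covered petri dish, 90 across, 15 high, bystander at the left, another stacked on it. Origin under its centre.
- petri_c: Covered petri dish, 60 across, 14 high, bystander in front of the carrier. Origin under its centre.
- dropper: Brown dropper bottle, 34 across, 102 high, bystander behind the carrier. Origin under its centre.
- petri_b: Covered petri dish, 90 across, 14 high, bystander, stacked on petri_a. Origin under its centre.
- tin: Flat round steel tin, 114 across, 17 high, bystander at the left. Origin under its centre.
- lens: Black hand lens, 127 long, 9 thick, bystander at the right. Origin under its middle.
- slide_box: Brown slide box, 100 x 178, 37 high, bystander at the back. Origin under its centre.

How it is judged:
By the outcome, as a careful person would: the job done as asked, in the order asked, and still so for the second after the job is handed in, with the robot touching nothing.
It also fails if it takes over 72 s, if anything falls off the work surface, if the arm or the gripper's body presses on something with over 40 N, if the wrist force passes 120 N, or if a joint passes its speed limit or range.

## Robot

A 6-joint arm with a two-finger parallel gripper is mounted at the origin on a cart in front of the work surface, level with it; the furniture and walls round the work are solid. World frame = base frame: x ahead of the robot, y to its left, z up, the work surface at z = 0. Lengths are in mm, angles in rad, forces in N, time in s.
With the tool pointing down it reaches from about 300 to 775 mm from the base axis. Payload 14.6 kg.
Tool frame: the origin (TCP) lies at the very end of the fingers, on their centre line; the grasp point (between the pads) lies 19 mm behind it (grip_point_offset is the distance from the TCP to the grasp point, in mm); z points along the fingers, y is the line along which they close (so a half turn about z gives the same grasp; the last joint's range is limited). The gripper opens to 94 mm and grips with 3 to 60 N. Pads are 16 mm wide; open, the fingers measure 119 mm over their backs; the gripper's body (75 mm by 177 mm) begins 78 mm behind the grasp point.
Start: joints at [-1.308, 0.3, 1.521, -0, 1.321, -0.067], TCP at [178.112, -520.351, 205.446] pointing down, gripper open.
Joint ranges: [-3.03, 3.03], [-0.79, 2.21], [0.23, 2.52], [-1.04, 4.18], [0, 3.07], [-2.55, 2.55]. Speed limits (rad/s): [2.22, 2.22, 2.57, 3.14, 3.14, 3.14].

## Interface

Orientations are given as [roll, pitch, yaw] about the fixed x, y, z axes, in that order (R = Rz(yaw) Ry(pitch) Rx(roll)).
In Python, from cell import read_state, camera, camera_info, sign_off, grip_point_offset gives the robot as it stands.
- The arm moves only by the shell command python3 -m handwheel 'ROWS' [FORCE]. ROWS is text: rows parted by semicolons, each of 5 numbers parted by spaces: the shift along the world's x, y, z in units of 40 mm (1.0 is 40 mm), then the turn about the world's z in units of 5 degrees (1.0 is 5 degrees), then the closure, from 0 (fully open) to 1 (shut). In form: dx dy dz yaw gripper; .... A call has 1 to 12 rows; each row shifts and turns the commanded pose from where the row before left it; what a row does not reach is not made up. A row lasts 1/12 s, in which the tool goes at most 41.7 mm and 7.16 degrees, less where a joint would pass 70% of its speed; a pose out of reach is approached as far as the arm can. A call is refused whole if a number of a shift passes 1 or a number of a turn 1, either way. A call with a gripper value outside its range is refused whole. The fingers move at their own pace and stop on an object; FORCE is the grip in N (left out, the last holds). Time passes only in rows, so rows that do not move let the fingers close. It gives the time, the measured TCP pose, the force, the opening and the grip force at its end, in the units of the state.
- read_state(): the state, without advancing time (a new reading comes with each control period).
- camera(name): name is "scene" or "side" or "wrist"; returns (picture, depth): 420x560x3 uint8, red, green, blue; 420x560 float32, mm along the optical axis (not along the pixel's ray), 0 where there is no reading.
- camera_info(name): a dict with "intrinsics" (3x3 intrinsics, pixels), "world_from_camera" (4x4, takes a point from camera to world coordinates). Camera axes: x right, y down, z forward; pixel columns grow to the right and rows downward; lengths in mm; the calibration is good to about 2 mm. The wrist camera is an equidistant fisheye: a pixel r from the principal point sees the ray r / f radians off the axis. A picture is of the moment at which its call begins: read the wrist's pose just before it. camera_info takes no time and is no camera call; for the wrist camera it gives the pose at the moment of the call.
- sign_off(): hands the job in; it is judged then, once.
The state is a dict: "clock": time; "joints": joint angles; "qd": joint speeds; "effort": joint torques, N m; "eef_pos": TCP position; "eef_rot": TCP orientation; "wrist_force": force on the tool from outside, world axes, zero at the start; "moment": the same for the moment, N m; "finger_gap": finger opening in mm; "finger_force": force on a finger pad.
Only numpy, scipy, OpenCV 4.12 (cv2) and the standard library are available. Lean on these libraries where they do the work, as an engineer would, in place of code of your own. Each camera call takes 0.05 s, during which the arm holds its last target. There are 200 camera calls.

## Working session

There is one attempt and no reset: what is moved stays moved. The work goes in short steps, Python scripts to look and compute and a shell command to move; the robot and the scene stay as the last step left them, time stands still between calls to the robot, and variables do not carry over. Pictures are saved under pics/ and viewed, at most 11 in all, crops included, and the job is handed in when it is done.

```bash
ls; mkdir -p pics; cat > h.py <<'E'
import numpy as np, cv2
from cell import read_state, camera, camera_info
def snap(n):
    ci=camera_info(n); p,d=camera(n); return p,d,np.array(ci["intrinsics"]),np.array(ci["world_from_camera"])
def save(n,p): cv2.imwrite(n,cv2.cvtColor(p,cv2.COLOR_RGB2BGR))
def pts(d,K,T):
    v,u=np.mgrid[:d.shape[0],:d.shape[1]]
    c=np.stack([(u-K[0,2])/K[0,0]*d,(v-K[1,2])/K[1,1]*d,d,np.ones_like(d)],-1)
    return (c@T.T)[...,:3]
def ray(u,v,K,T,z):
    r=T[:3,:3]@np.array([(u-K[0,2])/K[0,0],(v-K[1,2])/K[1,1],1]); o=T[:3,3]
    return o+r*(z-o[2])/r[2]
E
python3 - <<'E'
from h import *
s=read_state();print(s["eef_pos"],s["eef_rot"],s["wrist_force"],s["finger_gap"])
for n in("scene","side"):
    p,d,K,T=snap(n);save(f"pics/{n}0.png",p);np.savez(f"pics/{n}0",p=p,d=d,K=K,T=T);print(K.round(1).tolist(),T.round(3).tolist())
E
```

```text
pics
[ 178.02394109 -520.1083461   204.90205588] [-3.14047393e+00 -7.51950252e-05  3.29726398e-01] [-0.08769783  0.05326221 -0.31328302] 94.49867460888842
[[538.0, 0.0, 272.8], [0.0, 538.0, 202.8], [0.0, 0.0, 1.0]] [[-0.934, 0.265, -0.241, 901.131], [0.358, 0.669, -0.651, 993.457], [-0.012, -0.695, -0.719, 1027.615], [0.0, 0.0, 0.0, 1.0]]
[[527.0, 0.0, 288.8], [0.0, 527.0, 202.6], [0.0, 0.0, 1.0]] [[0.945, -0.294, 0.145, 368.685], [-0.327, -0.848, 0.416, -491.816], [0.0, -0.441, -0.898, 1313.037], [0.0, 0.0, 0.0, 1.0]]
```

View pics/scene0.png

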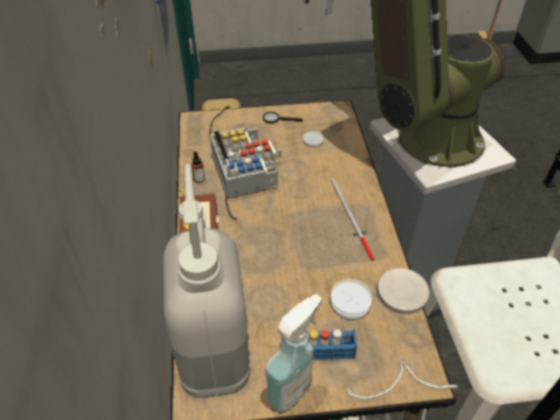

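View pics/side0.png

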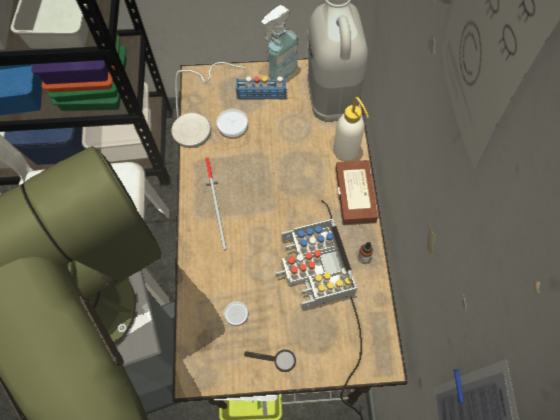

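The scene view shows the carrier at (245,160), with the rod's red handle at (367,248) and its nose at (333,182). In the side view, which looks down, the rod runs from (208,160) to (224,248). The carrier is around (318,263), with its middle tray (red caps) pulled out to the left. I'll measure these and crop the carrier.

```bash
python3 - <<'E'
from h import *
ims=[]
for n,(x0,y0,x1,y1) in (("scene",(200,95,300,205)),("side",(265,205,375,315))):
    z=np.load(f"pics/{n}0.npz");p,d,K,T=z['p'],z['d'],z['K'],z['T']
    ims.append(cv2.resize(p[y0:y1,x0:x1],(400,440) if n=="scene" else (400,400),interpolation=cv2.INTER_CUBIC))
    P=pts(d,K,T)
    hs=cv2.cvtColor(p,cv2.COLOR_RGB2HSV)
    m=((hs[...,0]<6)|(hs[...,0]>174))&(hs[...,1]>150)&(hs[...,2]>100)
    nl,l,st,c=cv2.connectedComponentsWithStats(m.astype(np.uint8))
    for i in range(1,nl):
        if st[i,4]<15: continue
        vv,uu=np.nonzero(l==i);R=np.array([ray(u,v,K,T,4.5) for u,v in zip(uu,vv)])[:,:2]
        ctr=R.mean(0);w=np.linalg.svd(R-ctr)[2][0];t=(R-ctr)@w
        print(n,c[i].round(1),st[i,4],"ctr",ctr.round(1),"dir",np.degrees(np.arctan2(w[1],w[0])).round(2),t.min().round(1),t.max().round(1),"depthz",np.median(P[vv,uu,2]).round(1))
    Q=P.reshape(-1,3);
    k=(Q[:,2]>100)&(Q[:,2]<125)&(Q[:,0]>400)&(Q[:,0]<800)&(Q[:,1]>-700)&(Q[:,1]<-100)
    if k.sum()>5:
        q=Q[k];print("z100+",len(q),q.mean(0).round(1),q.min(0).round(0),q.max(0).round(0))
ims[1]=np.vstack([ims[1],np.zeros((40,400,3),np.uint8)])
save("pics/crop1.png",np.hstack(ims))
E
```

```text
scene [265.9 145.6] 29 ctr [ 493.4 -159.4] dir 83.63 -22.1 19.4 depthz 80.7
scene [249.6 148.2] 40 ctr [ 541.8 -166.1] dir 86.09 -25.2 23.0 depthz 81.2
scene [243.2 152.6] 18 ctr [ 565.6 -154.3] dir 75.43 -11.7 10.5 depthz 79.5
scene [367.1 248.6] 89 ctr [400.2 296.2] dir 84.32 -35.3 33.2 depthz 8.9
scene [324.7 334.8] 41 ctr [595.6 473.3] dir 59.98 -7.3 8.0 depthz 71.5
z100+ 243 [ 713.2 -293.4  111.7] [ 635. -693.  100.] [ 800. -103.  125.]
side [208.6 167.6] 62 ctr [399.2 295.6] dir -95.65 -33.2 31.9 depthz 7.9
side [317. 253.] 22 ctr [601.4 -49.2] dir 31.69 -7.9 7.7 depthz 79.9
side [308.8 255.2] 19 ctr [578.7 -48.1] dir -75.7 -6.3 5.9 depthz 78.9
side [291.1 260.1] 16 ctr [530.2 -45.6] dir -88.06 -6.4 5.8 depthz 79.4
side [311.3 264.6] 22 ctr [576.  -74.8] dir -143.47 -6.3 6.6 depthz 80.0
side [302.7 267. ] 22 ctr [552.5 -73.5] dir -129.53 -6.3 6.8 depthz 79.6
side [293.9 269.2] 19 ctr [528.9 -71.8] dir -137.73 -6.6 6.7 depthz 80.4
z100+ 678 [ 720.6 -286.4  111.9] [ 633. -518.  100.] [ 800. -100.  125.]
```

View pics/crop1.png

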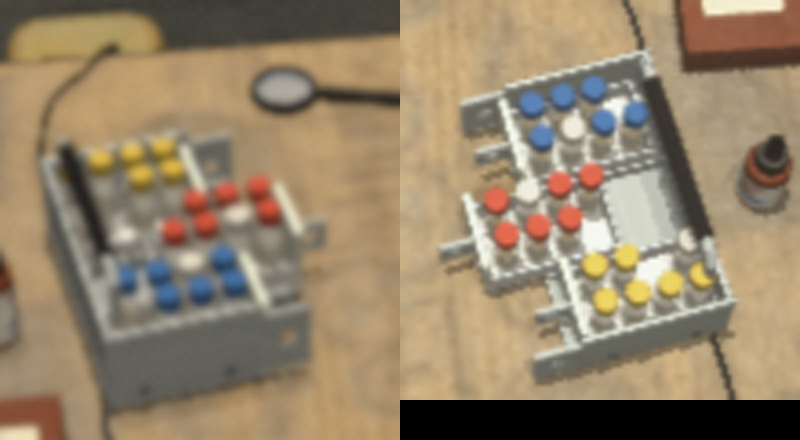

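The crops show the end-plate tabs with holes jutting forward of the carrier, and the carrier yawed about -3°. The rod handle is at about (400,296) and points along -95.65°. Next I'll bring the wrist camera over the carrier and turn the tool at the same time.

```bash
python3 -m handwheel '0.4 0.8 0.3 1 1;0.5 0.8 0.3 1 1;0.5 0.8 0.2 1 1;0.5 0.8 0.2 1 1;0.5 0.8 0 1 1;0.5 0.8 0 1 1;0.5 0.8 0 1 1;0.5 0.8 0 1 1;0.5 0.8 0 1 1;0.5 0.8 0 1 1;0.5 0.8 0 1 1;0.5 0.8 0 1 1' 20
python3 -m handwheel '0.5 0.8 0 1 1;0.5 0.8 0 0.66 1;0 0 0 0 1;0 0 0 0 1;0 0 0 0 1'
python3 - <<'E'
from h import *
s=read_state();print(s["eef_pos"],s["eef_rot"],s["joints"])
p,d,K,T=snap("wrist");save("pics/w0.png",p);np.savez("pics/w0",p=p,d=d,K=K,T=T);print(K.round(1).tolist(),T.round(3).tolist())
E
```

```text
clock: 1.1
eef_pos: [414.6, -134.5, 245.4]
eef_rot: [3.142, 0.0, 1.381]
wrist_force: [0.6, -0.3, 0.5]
finger_gap: 17.2
finger_force: 0.0
clock: 1.52
eef_pos: [453.8, -72.6, 245.2]
eef_rot: [-3.141, 0.0, 1.521]
wrist_force: [0.6, 0.3, 0.2]
finger_gap: 0.6
finger_force: 0.0
[453.76521232 -72.62089054 245.17076017] [-3.14084743e+00  5.77609459e-05  1.52149909e+00] [-2.38308052e-01  6.54272465e-02  1.70466629e+00 -2.00694760e-04
  1.37222022e+00 -1.88971130e-01]
[[325.2, 0.0, 284.7], [0.0, 325.2, 213.7], [0.0, 0.0, 1.0]] [[0.999, -0.047, -0.013, 458.28], [-0.049, -0.967, -0.25, 0.149], [-0.001, 0.251, -0.968, 425.172], [0.0, 0.0, 0.0, 1.0]]
```

View pics/w0.png

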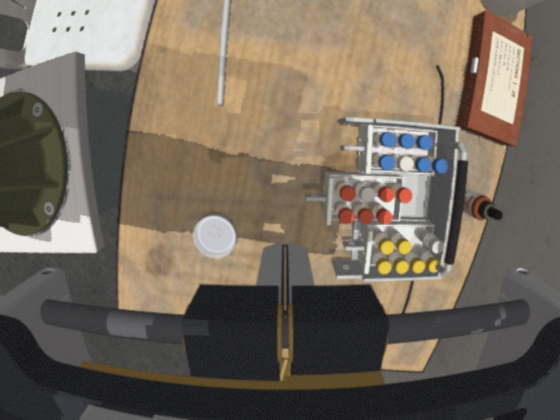

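The wrist view shows the carrier's plates as left (345–460, 122) and right (340–440, 277), the middle lug at (315,198) and the rod nose at (220,103). I'll zoom in using the depth reading.

```bash
cat >> h.py <<'E'
def wdir(u,v,K,T):
    x=(np.asarray(u,float)-K[0,2])/K[0,0];y=(np.asarray(v,float)-K[1,2])/K[1,1];r=np.hypot(x,y)+1e-9
    c=np.stack([np.sin(r)*x/r,np.sin(r)*y/r,np.cos(r)],-1)
    return c
def wpts(u,v,d,K,T):   # d along optical axis
    c=wdir(u,v,K,T);c=c/c[...,2:]*np.asarray(d)[...,None];return c@T[:3,:3].T+T[:3,3]
def wz(u,v,K,T,z):
    r=wdir(u,v,K,T)@T[:3,:3].T;return T[:3,3]+r*((z-T[2,3])/r[...,2])[...,None]
E
python3 - <<'E'
from h import *
z=np.load("pics/w0.npz");p,d,K,T=z['p'],z['d'],z['K'],z['T']
v,u=np.mgrid[:420,:560];P=wpts(u,v,d,K,T)
# top-down height map, 1px=0.5mm? use scatter: x 440..720, y -200..80
H=np.zeros((240,260,),np.float32);C=np.zeros((240,260,3),np.uint8)
# orthographic lookups at several heights: resample image on plane z=60
def ortho(zp,x0,x1,y0,y1,s):
    X,Y=np.meshgrid(np.arange(x0,x1,s),np.arange(y1,y0,-s))
    c=(np.stack([X,Y,np.full_like(X,zp)],-1)-T[:3,3])@T[:3,:3]
    th=np.arctan2(np.hypot(c[...,0],c[...,1]),c[...,2]);ph=np.arctan2(c[...,1],c[...,0])
    return cv2.remap(p,(K[0,2]+K[0,0]*th*np.cos(ph)).astype(np.float32),(K[1,2]+K[1,1]*th*np.sin(ph)).astype(np.float32),cv2.INTER_CUBIC)
o=ortho(50.,470,710,-180,60,.42);save("pics/ortho.png",o[:571])
sel=(P[...,0]>470)&(P[...,0]<660)&(P[...,1]>-190)&(P[...,1]<70)
for lo in range(20,120,4): print(lo,((P[...,2]>lo)&(P[...,2]<=lo+4)&sel).sum(),end="; ")
E
```

```text
20 583; 24 579; 28 630; 32 602; 36 984; 40 486; 44 608; 48 785; 52 597; 56 592; 60 933; 64 1266; 68 749; 72 1032; 76 652; 80 3019; 84 21; 88 25; 92 25; 96 18; 100 49; 104 200; 108 603; 112 476; 116 0;
```

View pics/ortho.png

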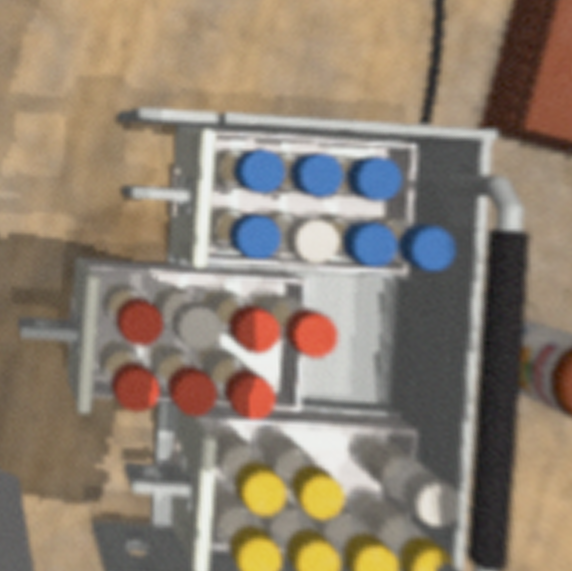

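The top-down resample (0.42 mm/px, z=50 plane) shows the left plate top from (135,115) to (490,135), so the yaw is about -3.2°. The right plate's hole is at (137,547) and the middle tray front at x≈88. I'll cross-check the left hole in the scene view while lowering the closed fingers in front of the tray.

```bash
python3 - <<'E'
from h import *
z=np.load("pics/scene0.npz");p,d,K,T=z['p'],z['d'],z['K'],z['T']
g=cv2.cvtColor(p,cv2.COLOR_RGB2GRAY)
for (u0,v0,zz) in ((272,179,36),(252,136,36)):
    print(g[v0-4:v0+5,u0-5:u0+6]);print(ray(u0+.5,v0+.5,K,T,zz).round(1))
z=np.load("pics/w0.npz");p,d,K,T=z['p'],z['d'],z['K'],z['T']
v,u=np.mgrid[:420,:560];P=wpts(u,v,d,K,T)
# plate & mid tray edges by depth
for nm,s in (("leftplate",(P[...,1]>3)&(P[...,1]<22)),("mid",(abs(P[...,1]+83)<25))):
    for lo in range(40,116,5):
        k=s&(P[...,2]>lo)&(P[...,2]<=lo+5)&(P[...,0]>460)&(P[...,0]<680)
        if k.sum()>3: print(nm,lo,k.sum(),"x",np.percentile(P[k][:,0],[2,50,98]).round(0),"y",np.percentile(P[k][:,1],[5,50,95]).round(1))
E
python3 -m handwheel '0.1 -0.26 -0.9 0 1;0.1 0 -1 0 1;0.1 0 -1 0 1;0 0 -1 0 1;0 0 -0.7 0 1;0 0 -0.23 0 1;0 0 0 0 1;0 0 0 0 1'
```

```text
[[101 101 100  99  98  97  98  97  98 103 118]
 [ 98  97  98  99  97  99  99  98  98 103 117]
 [ 95  98  96 100 103 106 104 101 100 104 119]
 [ 97  96  99 105 111 118 114 105 100 105 123]
 [ 98  97  99 106 115 121 119 107 102 104 120]
 [ 99  99 101 108 118 119 113 107 100 104 120]
 [ 99  98 102 108 110 108 106 101 100 104 118]
 [ 98  98  98 101 102 100 100  99  99 103 117]
 [ 96  98  99  97  95  96  97  98  98 104 117]]
[538.6  14.3  36. ]
[[166 127 104  98  96  95  97  97  96 101 113]
 [182 135 104  97  96  96  98  97  99 102 114]
 [193 152 114 101 102 106 106 103  98 101 113]
 [204 174 129 108 113 121 119 109 100 102 113]
 [205 190 150 121 123 130 128 113 101 101 112]
 [193 202 173 136 127 129 124 112 103 101 111]
 [174 204 192 152 126 122 117 112 110 109 114]
 [153 197 205 172 135 125 126 124 126 124 123]
 [137 183 207 188 154 140 140 141 138 133 128]]
[ 527.7 -176.8   36. ]
leftplate 40 17 x [526. 533. 597.] y [ 5.3 10.1 11.7]
leftplate 45 22 x [526. 546. 605.] y [ 5.1  7.7 12.4]
leftplate 50 21 x [526. 552. 615.] y [ 4.3  8.5 13.4]
leftplate 55 22 x [526. 559. 625.] y [ 3.5  8.4
[... 260 characters left out ...]
99.  -80.7 -63.1]
mid 50 220 x [502. 561. 656.] y [-103.2  -79.8  -62.1]
mid 55 169 x [514. 568. 656.] y [-101.   -79.4  -62.4]
mid 60 343 x [502. 539. 656.] y [-104.   -81.8  -62. ]
mid 65 297 x [503. 539. 656.] y [-104.   -80.8  -60.7]
mid 70 268 x [515. 587. 658.] y [-102.4  -83.   -62.4]
mid 75 241 x [515. 549. 594.] y [-99.4 -77.2 -63.2]
mid 80 1089 x [517. 548. 595.] y [-102.   -77.1  -65.5]
mid 100 11 x [639. 640. 641.] y [-99.1 -86.5 -68.2]
mid 105 125 x [638. 640. 651.] y [-104.8  -83.   -61.1]
mid 110 357 x [639. 644. 651.] y [-105.3  -82.3  -60.2]
clock: 2.23
eef_pos: [466.6, -83.6, 53.5]
eef_rot: [3.141, 0.0, 1.521]
wrist_force: [0.1, -0.2, -0.6]
finger_gap: 0.3
finger_force: 0.0
```

```bash
python3 -m handwheel '0.3 0 -0.02 0 1;0.14 0 0 0 1;0.13 0 0 0 1;0.13 0 0 0 1;0.13 0 0 0 1;0.13 0 0 0 1;0.13 0 0 0 1;0.13 0 0 0 1;0.13 0 0 0 1;0.13 0 0 0 1;0 0 0 0 1;0 0 0 0 1'
python3 - <<'E'
from h import *
s=read_state();print(s["eef_pos"],s["wrist_force"])
p,d,K,T=snap("wrist");np.savez("pics/w1",p=p,d=d,K=K,T=T);print(T.round(3).tolist())
save("pics/w1.png",cv2.resize(p[60:340,180:540],(800,622),interpolation=cv2.INTER_CUBIC)[:600])
E
```

```text
clock: 3.23
eef_pos: [525.5, -82.7, 51.3]
eef_rot: [-3.142, -0.0, 1.522]
wrist_force: [-0.1, 0.1, 0.0]
finger_gap: 0.5
finger_force: 0.0
[525.4799915  -82.67558598  51.30329293] [-0.11686879  0.09236805  0.00351178]
[[0.999, -0.047, -0.013, 529.818], [-0.048, -0.967, -0.25, -9.886], [-0.001, 0.25, -0.968, 231.317], [0.0, 0.0, 0.0, 1.0]]
```

View pics/w1.png

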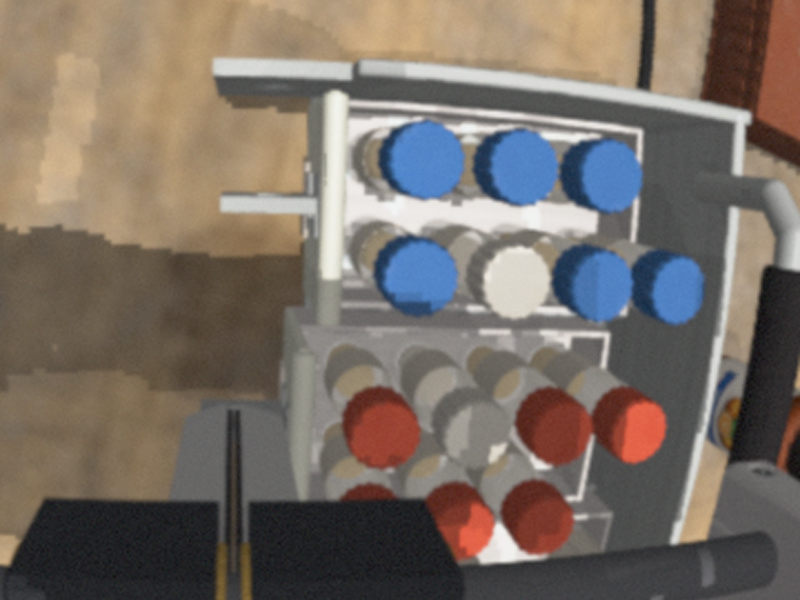

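The wrist view shows the left lug tip at crop (221,203), the plate tab corner at (214,68), the left rim front edge at (322,250) and the middle rim front edge at (297,400). The finger is against the middle tray.

```bash
python3 - <<'E'
from h import *
z=np.load("pics/w1.npz");p,d,K,T=z['p'],z['d'],z['K'],z['T']
th=np.radians(-3);R=np.array([[np.cos(th),-np.sin(th)],[np.sin(th),np.cos(th)]]);O=np.array([534,-83])
for nm,u,v,h in (("lugtip",221,203,48),("tabtop",214,65,62),("plate L outer rear",748,108,73),("tab outer edge mid",280,58,62),("Lrim front",322,250,65),("Mrim front",297,400,65),("Mrim back",313,400,65),("Lrim back",343,250,65)):
    w=wz(180+u*.45,60+v*.45,K,T,h);print(nm,w.round(1),"carrier",((w[:2]-O)@R).round(1))
v,u=np.mgrid[:420,:560];P=wpts(u,v,d,K,T)
c=(P[...,:2]-O)@R
for a,b in ((50,74),(-20,20)):
  for lo in (40,44,58,61,64):
    k=(c[...,1]>a)&(c[...,1]<b)&(P[...,2]>lo)&(P[...,2]<lo+4)&(c[...,0]>-30)&(c[...,0]<40)
    if k.sum()>3:print(a,lo,k.sum(),np.percentile(c[k][:,0],[1,5,20,50]).round(1))
E
```

```text
lugtip [526.2 -21.   48. ] carrier [-11.   61.6]
tabtop [526.5  12.4  62. ] carrier [-12.5  94.9]
plate L outer rear [664.5   5.4  73. ] carrier [125.7  95.1]
tab outer edge mid [541.8  13.4  62. ] carrier [ 2.7 96.7]
Lrim front [549.5 -31.9  65. ] carrier [12.8 51.9]
Mrim front [542.6 -68.3  65. ] carrier [ 7.8 15.1]
Mrim back [546.5 -68.5  65. ] carrier [11.8 15.1]
Lrim back [554.4 -32.   65. ] carrier [17.7 52. ]
50 40 54 [-11.1  -9.8  13.5  24.3]
50 44 139 [-10.1  -6.9   4.9  13. ]
50 58 57 [15.5 22.9 24.5 25.6]
50 61 299 [12.1 12.2 12.7 16. ]
50 64 526 [12.3 12.5 13.5 15.2]
-20 40 95 [ 6.1  6.5  7.6 19.1]
-20 44 86 [ 6.3  6.4  7.5 19.5]
-20 58 240 [-18.7 -16.   -8.9  18.4]
-20 61 500 [-19.3 -15.4  -0.1  10.3]
-20 64 745 [-18.9 -13.5   6.8   9.5]
```

```bash
cat > rim.py <<'E'
from h import *
th=np.radians(-3);R=np.array([[np.cos(th),-np.sin(th)],[np.sin(th),np.cos(th)]]);O=np.array([534,-83])
def rim(f=None):
    if f: z=np.load(f);p,d,K,T=z['p'],z['d'],z['K'],z['T']
    else: p,d,K,T=snap("wrist")
    v,u=np.mgrid[:420,:560];P=wpts(u,v,d,K,T);c=(P[...,:2]-O)@R
    for a,b in ((38,85),(14,26)):
        k=(c[...,1]>a)&(c[...,1]<b)&(abs(P[...,2]-65)<2.5)&(c[...,0]>3)&(c[...,0]<30)
        print(a,k.sum(),np.percentile(c[k][:,0],[1,3,10,30]).round(1))
    k=(c[...,1]>58)&(c[...,1]<66)&(abs(P[...,2]-48)<2.5)&(c[...,0]<5);print("lug",np.percentile(c[k][:,0],[1,5,10]).round(1) if k.any() else 0)
    return p,d,K,T
if __name__=="__main__":
    import sys;rim(sys.argv[1] if len(sys.argv)>1 else None);s=read_state();print(s["eef_pos"],s["wrist_force"])
E
python3 rim.py pics/w1.npz
python3 -m handwheel '0.02 0 0 0 1;0.02 0 0 0 1;0.02 0 0 0 1;0.02 0 0 0 1;0 0 0 0 1;0 0 0 0 1'; python3 rim.py
```

```text
38 1152 [12.1 12.2 12.6 13.9]
14 322 [6.3 6.3 6.8 8.4]
lug [-11.3 -10.7 -10. ]
[525.2805079  -82.68092468  51.31518708] [ 0.30550913  0.78845882 -0.27141558]
clock: 3.78
eef_pos: [528.5, -82.8, 51.5]
eef_rot: [3.142, -0.0, 1.522]
wrist_force: [-0.8, -0.5, -0.4]
finger_gap: 0.3
finger_force: 0.0
38 1150 [12.  12.2 12.7 13.9]
14 316 [ 7.9  7.9  8.5 10. ]
lug [-11.5 -11.   -9.9]
[528.55077131 -82.75104219  51.46133867] [-0.22228682 -1.0186721  -0.2592152 ]
```

```bash
python3 -m handwheel '0.02 0 0 0 1;0.02 0 0 0 1;0.02 0 0 0 1;0.02 0 0 0 1;0.02 0 0 0 1;0.01 0 0 0 1;0 0 0 0 1;0 0 0 0 1'; python3 rim.py
python3 -m handwheel '-0.2 0 0 0 1;-0.3 0 0.2 0 1;-0.3 0 1 0 1;-0.3 0 0.8 0 1;-0.3 0 0.5 0 1;-0.3 0.2 0 0 0.5;-0.3 0.9 0 0 0.3;-0.2 0.9 0 0 0.3;-0.2 0.9 0 0 0.3;-0.1 0.9 0 0 0.3;-0.1 0.9 0 0 0.3;-0.1 0.9 0 0 0.3'
```

```text
clock: 4.5
eef_pos: [533.0, -82.7, 51.4]
eef_rot: [3.141, -0.0, 1.522]
wrist_force: [0.3, -0.2, -0.7]
finger_gap: 0.9
finger_force: 0.0
38 1148 [12.1 12.2 12.7 13.9]
14 292 [12.3 12.4 12.8 14.3]
lug [-11.6 -11.   -9.9]
[532.96958396 -82.71517966  51.45082516] [ 0.53646766 -0.08080287  0.34079633]
clock: 5.55
eef_pos: [423.9, 142.7, 151.5]
eef_rot: [3.141, -0.0, 1.522]
wrist_force: [0.8, -1.3, 0.4]
finger_gap: 43.9
finger_force: 0.0
```

```bash
python3 -m handwheel '-0.16 0.9 -0.3 -0.57 0.5;-0.16 0.9 -0.4 0 0.5;-0.16 0.9 -0.4 0 0.5;-0.14 0.9 -0.4 0 0.5;0 0.12 -0.3 0 0.5;0 0 0 0 0.5;0 0 0 0 0.5'
cat > rod.py <<'E'
from h import *
def red(z=4.5):
    p,d,K,T=snap("wrist");hs=cv2.cvtColor(p,cv2.COLOR_RGB2HSV)
    m=((hs[...,0]<6)|(hs[...,0]>174))&(hs[...,1]>150)&(hs[...,2]>80)
    nl,l,st,c=cv2.connectedComponentsWithStats(m.astype(np.uint8));i=1+np.argmax(st[1:,4])
    vv,uu=np.nonzero(l==i);Q=wz(uu,vv,K,T,z)[:,:2];o=Q.mean(0);w=np.linalg.svd(Q-o)[2][0];t=(Q-o)@w
    print("red",st[i,4],o.round(1),np.degrees(np.arctan2(w[1],w[0])).round(2),t.min().round(1),t.max().round(1));return p,d,K,T
if __name__=="__main__":
    p,d,K,T=red();s=read_state();print(s["eef_pos"],s["eef_rot"],T[:3,3]);save("pics/rod.png",p)
E
python3 rod.py
```

```text
clock: 6.13
eef_pos: [399.7, 289.4, 79.1]
eef_rot: [-3.141, 0.001, 1.473]
wrist_force: [-0.2, -0.4, 0.6]
finger_gap: 47.3
finger_force: 0.0
red 914 [401.8 295.2] -95.93 -34.2 36.7
[400.28979396 289.17025015  79.87908705] [3.14145927e+00 3.91831470e-05 1.47164063e+00] [407.78547575 362.08019682 259.0656353 ]
```

View pics/rod.png

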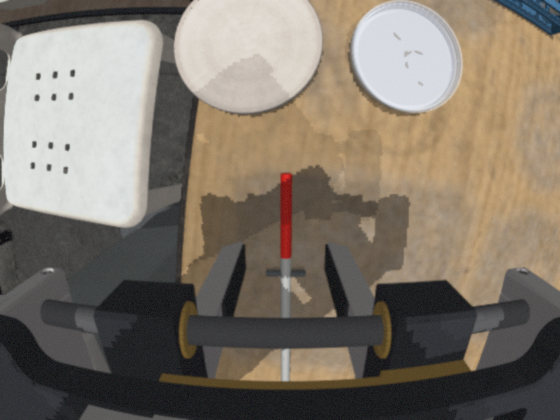

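The handle runs from (287,173) to (287,260), with the pin at (286,272), and it lies centred between the fingers. I'll descend and grip.

```bash
python3 -m handwheel '0.03 0 -0.7 -0.05 0.5;0 0 -0.6 0 0.5;0 0 -0.4 0 0.5;0 0 -0.2 0 0.5;0 0 -0.03 0 0.5;0 0 0 0 0.5;0 0 0 0 1;0 0 0 0 1;0 0 0 0 1;0 0 0 0 1;0 0 0 0 1;0 0 0 0 1' 50
```

```text
clock: 7.18
eef_pos: [401.4, 290.1, 2.3]
eef_rot: [3.141, -0.0, 1.468]
wrist_force: [-1.4, 0.6, 1.0]
finger_gap: 10.8
finger_force: 0.4
```

```bash
python3 -m handwheel '0 0 0 0 1;0 0 0 0 1;0 0 0 0 1;0 0 0 0 1'
python3 - <<'E'
from h import *
for n in("scene","side"):
    z=np.load(f"pics/{n}0.npz");P=pts(z['d'],z['K'],z['T'])
    for y0 in range(180,420,40):
        k=(P[...,1]>y0)&(P[...,1]<y0+40)&(P[...,2]>20)&(P[...,2]<400)&(P[...,0]>420)&(P[...,0]<800)
        if k.sum()>3: print(n,y0,k.sum(),"x",np.percentile(P[k][:,0],[1,10,50]).round(0),"z",np.percentile(P[k][:,2],[10,90,99]).round(0))
E
python3 -m handwheel '0 0 0.2 0 1;0 0 0.3 0 1;0 0 0.3 0 1;0 0 0.2 0 1;0 0 0 0 1;0 0 0 0 1'
```

```text
clock: 7.52
eef_pos: [401.4, 290.1, 2.3]
eef_rot: [3.142, -0.0, 1.468]
wrist_force: [-1.1, 0.1, 4.4]
finger_gap: 7.2
finger_force: 50.0
scene 180 4 x [769. 769. 770.] z [150. 155. 156.]
scene 220 4 x [772. 773. 774.] z [164. 181. 181.]
scene 300 8 x [792. 793. 793.] z [287. 309. 312.]
scene 340 245 x [483. 503. 771.] z [ 26. 312. 348.]
scene 380 984 x [464. 481. 540.] z [ 25. 314. 318.]
side 180 760 x [756. 760. 778.] z [ 42. 186. 255.]
side 220 258 x [755. 756. 772.] z [ 74. 210. 249.]
side 300 1024 x [758. 765. 783.] z [ 62. 294. 334.]
side 340 1185 x [493. 744. 755.] z [ 50. 307. 348.]
side 380 785 x [463. 483. 748.] z [ 24. 312. 320.]
clock: 8.02
eef_pos: [401.4, 290.1, 42.4]
eef_rot: [3.141, -0.0, 1.468]
wrist_force: [-1.3, -0.2, -0.6]
finger_gap: 7.6
finger_force: 50.0
```

```bash
python3 -m handwheel '0.4 0 0 0.2 1;0.6 0 0 0.2 1;0.8 0.08 0 0.18 1;0.8 0 0 0 1;0.6 0 0 0 1;0.4 0 -0.1 0 1;0.2 0 -0.1 0 1;0 0 0 0 1;0 0 0 0 1'
python3 - <<'E'
from h import *
s=read_state();print(s["eef_pos"],s["eef_rot"],s["wrist_force"],s["moment"])
ims=[]
for n in("scene","side","wrist"):
    p,d,K,T=snap(n);np.savez(f"pics/{n}2",p=p,d=d,K=K,T=T)
    if n=="scene": ims.append(cv2.resize(p[110:260,200:400],(400,300),interpolation=cv2.INTER_CUBIC))
    if n=="side": ims.append(cv2.resize(p[130:280,200:400],(400,300),interpolation=cv2.INTER_CUBIC))
    if n=="wrist": w=p
save("pics/c2.png",np.hstack([np.vstack(ims),cv2.resize(w,(400,300)).repeat(2,0)*0+np.vstack([cv2.resize(w,(400,300)),np.zeros((300,400,3),np.uint8)])]))
E
```

```text
clock: 8.77
eef_pos: [552.3, 293.0, 33.0]
eef_rot: [-3.14, 0.001, 1.518]
wrist_force: [0.0, 0.1, -0.6]
finger_gap: 7.3
finger_force: 50.0
[552.31033672 293.01428163  33.04665834] [-3.13963366e+00  9.30316847e-04  1.51827201e+00] [ 0.0120135   0.07977353 -0.62521106] [ 0.07003729 -0.13708559  0.02007457]
```

View pics/c2.png

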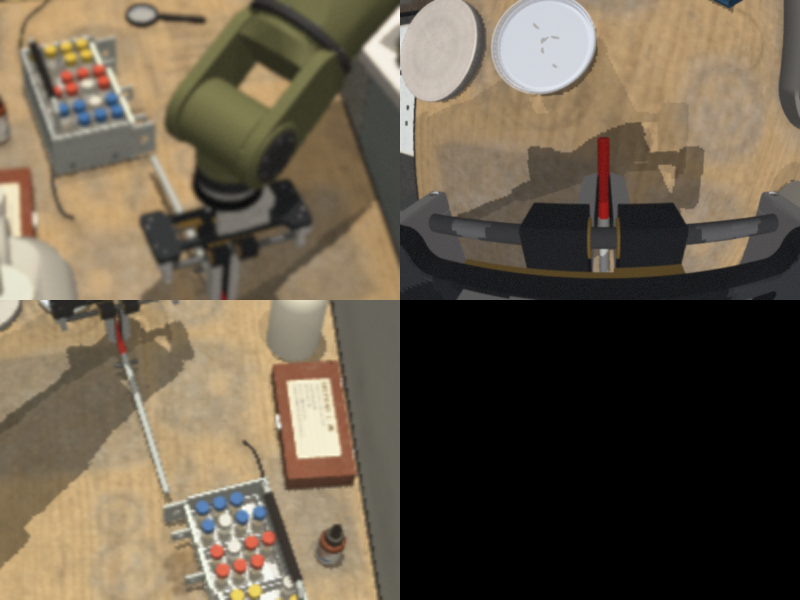

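The composite shows the rod held roughly level with its nose just short of the left tab: scene crop (153,157), side crop (165,490). I'll fit the rod axis from the depth points of both cameras.

```bash
cat > axis.py <<'E'
from h import *
th=np.radians(-3);R=np.array([[np.cos(th),-np.sin(th)],[np.sin(th),np.cos(th)]]);O=np.array([534,-83])
def run(tag=None):
    for n in("scene","side"):
        if tag: z=np.load(f"pics/{n}{tag}.npz");p,d,K,T=z['p'],z['d'],z['K'],z['T']
        else: p,d,K,T=snap(n)
        P=pts(d,K,T);c=(P[...,:2]-O)@R;y=c[...,1]
        k=(abs(c[...,0])<12)&(P[...,2]>20)&(P[...,2]<55)&(y>101)&(y<330)
        if k.sum()<10: print(n,"few");continue
        print(n,k.sum(),"nose y",np.percentile(y[k],[0,2]).round(1))
        for a in range(100,310,30):
            q=k&(y>=a)&(y<a+30)
            if q.sum()>2: print("  y%d n%d x %.1f [%.1f %.1f] z %.1f [%.1f %.1f]"%(a+15,q.sum(),np.median(c[q][:,0]),c[q][:,0].min(),c[q][:,0].max(),np.median(P[q][:,2]),P[q][:,2].min(),P[q][:,2].max()))
if __name__=="__main__":
    import sys;run(sys.argv[1] if len(sys.argv)>1 else None)
E
python3 axis.py 2
python3 - <<'E'
from h import *
# plate tab points in carrier frame, scene view: hole seen as pixels deeper than the outer face
from axis import O,R
z=np.load("pics/scene0.npz");P=pts(z['d'],z['K'],z['T'])
for v in range(174,186): print(v,[tuple(int(t) for t in np.r_[(P[v,u,:2]-O)@R,P[v,u,2]].round(0)) for u in range(267,280)])
E
```

```text
scene 143 nose y [128. 131.]
  y115 n3 x 3.0 [-3.1 3.1] z 31.8 [31.7 35.1]
  y145 n31 x 0.5 [-4.8 4.3] z 33.2 [29.3 39.0]
  y175 n31 x 0.4 [-5.5 4.1] z 33.9 [29.1 40.3]
  y205 n27 x 0.8 [-3.4 3.7] z 35.4 [31.0 38.8]
  y235 n15 x 0.1 [-3.6 4.0] z 35.5 [30.9 42.8]
  y265 n13 x 0.7 [-3.8 4.5] z 36.7 [32.6 40.4]
  y295 n13 x 1.0 [-3.1 3.4] z 37.3 [32.3 43.3]
side 225 nose y [126.  129.6]
  y115 n6 x -3.3 [-5.1 0.4] z 32.1 [30.2 35.8]
  y145 n36 x -3.1 [-7.4 1.9] z 31.6 [26.2 39.1]
  y175 n31 x -3.3 [-7.1 0.8] z 32.2 [27.1 37.7]
  y205 n35 x -3.7 [-7.7 1.8] z 32.9 [26.6 39.8]
  y235 n31 x -3.5 [-7.7 0.8] z 34.4 [27.7 40.1]
  y265 n30 x -4.1 [-7.6 0.8] z 36.4 [29.9 39.8]
  y295 n33 x -3.3 [-7.9 0.6] z 36.1 [29.3 42.7]
174 [(14, 96, 59), (12, 98, 61), (9, 98, 60), (5, 94, 55), (3, 97, 56), (0, 97, 56), (-2, 98, 56), (-5, 97, 54), (-8, 95, 52), (-13, 91, 47), (-29, 48, 4), (-33, 46, 1), (-36, 45, -1)]
175 [(14, 94, 54), (12, 97, 56), (8, 93, 51), (5, 95, 52), (2, 93, 49), (1, 99, 54), (-4, 91, 46), (-6, 93, 47), (-8, 95, 48), (-10, 98, 50), (-29, 48, 0), (-32, 49, 0), (-35, 50, 0)]
176 [(13,
[... 1142 characters left out ...]
5, 27), (6, 94, 25), (3, 95, 25), (1, 96, 26), (-3, 92, 21), (-5, 97, 25), (-9, 94, 21), (-10, 97, 23), (-22, 71, -4), (-22, 78, 3), (-25, 79, 3)]
183 [(14, 94, 25), (11, 95, 24), (9, 96, 25), (6, 95, 23), (3, 96, 23), (1, 96, 22), (-2, 98, 23), (-4, 98, 22), (-7, 100, 23), (-10, 97, 19), (-19, 79, 1), (-22, 78, -1), (-24, 80, 0)]
184 [(14, 95, 22), (11, 94, 20), (9, 95, 20), (5, 92, 16), (4, 97, 20), (1, 96, 18), (-2, 95, 17), (-5, 95, 16), (-7, 97, 17), (-11, 95, 14), (-17, 85, 3), (-21, 82, -1), (-22, 88, 4)]
185 [(15, 96, 19), (12, 95, 18), (8, 93, 15), (6, 96, 16), (4, 99, 18), (1, 96, 14), (-2, 98, 16), (-5, 96, 13), (-7, 99, 15), (-11, 94, 9), (-16, 90, 4), (-19, 89, 2), (-21, 89, 2)]
```

```bash
python3 - <<'E'
from h import *
from axis import O,R
for tag in("0","2"):
    z=np.load(f"pics/scene{tag}.npz");p,K,T=z['p'],z['K'],z['T'];g=cv2.cvtColor(p,cv2.COLOR_RGB2GRAY).astype(float)
    for nm,(a,b,c,d) in {"L":(176,183,268,277)}.items():
        w=np.clip(g[a:b,c:d]-101,0,None);v,u=np.mgrid[a:b,c:d];uu,vv=(w*u).sum()/w.sum(),(w*v).sum()/w.sum()
        q=ray(uu,vv,K,T,36);print(tag,nm,round(uu,2),round(vv,2),q.round(1),"carrier",((q[:2]-O)@R).round(1))
# tab outlines in side image: front tips of left tab(z62 top), and plate line yaw from both plates' tops
E
python3 axis.py | cut -c1-70
```

```text
0 L 272.28 179.22 [538.7  13.   36. ] carrier [-0.3 96.1]
2 L 272.3 179.14 [538.5  12.8  36. ] carrier [-0.5 95.9]
scene 148 nose y [105.  127.5]
  y115 n6 x 1.1 [-1.7 6.3] z 31.3 [24.7 32.5]
  y145 n27 x 0.9 [-5.1 4.7] z 34.1 [29.9 38.5]
  y175 n31 x 0.5 [-4.9 4.2] z 35.8 [31.8 39.3]
  y205 n31 x 0.3 [-5.4 4.1] z 35.4 [30.1 42.8]
  y235 n15 x 0.7 [-4.7 4.5] z 35.8 [31.8 40.6]
  y265 n14 x 1.4 [-3.1 3.5] z 38.1 [33.7 42.5]
  y295 n13 x 0.1 [-3.1 3.9] z 38.9 [37.3 42.0]
side 226 nose y [126.4 129.5]
  y115 n7 x -2.3 [-5.0 1.5] z 32.1 [29.1 35.9]
  y145 n34 x -2.9 [-7.1 2.0] z 32.4 [28.0 38.6]
  y175 n32 x -2.8 [-6.5 1.7] z 33.1 [26.9 39.7]
  y205 n36 x -3.0 [-7.6 2.2] z 33.6 [28.3 41.2]
  y235 n32 x -3.2 [-7.3 1.2] z 35.4 [27.5 40.2]
  y265 n30 x -3.5 [-7.2 1.8] z 35.4 [30.6 40.5]
  y295 n32 x -3.9 [-7.7 1.2] z 37.2 [32.8 43.1]
```

```bash
python3 -m handwheel '0 0 0.1 0 1;0 0 0.09 0 1;-0.005 -0.1 0 0 1;-0.005 -0.1 0 0 1;-0.005 -0.1 0 0 1;-0.005 -0.1 0 0 1;-0.005 -0.1 0 0 1;-0.005 -0.1 0 0 1;-0.003 -0.05 0 0 1;-0.003 -0.05 0 0 1;0 0 0 0 1' 60
python3 axis.py | cut -c1-70
python3 -m handwheel '-0.003 -0.05 0 0 1;-0.003 -0.05 0 0 1;0 0 0 0 1'
```

```text
clock: 9.93
eef_pos: [551.9, 264.9, 41.7]
eef_rot: [-3.141, 0.0, 1.518]
wrist_force: [-0.4, 0.8, -1.5]
finger_gap: 7.7
finger_force: 60.0
scene 140 nose y [101.1 101.7]
  y115 n29 x 1.5 [-6.5 7.7] z 42.6 [36.1 54.0]
  y145 n29 x 1.6 [-4.0 5.3] z 43.3 [39.4 47.3]
  y175 n26 x 1.6 [-2.8 5.6] z 43.7 [39.9 46.7]
  y205 n11 x 1.5 [-2.5 4.7] z 44.1 [40.4 51.3]
  y235 n12 x 1.3 [-3.0 5.0] z 45.8 [41.4 48.6]
  y265 n13 x 2.6 [-2.1 4.4] z 46.2 [41.8 49.4]
  y295 n20 x 3.8 [-3.9 11.3] z 46.0 [39.4 48.7]
side 261 nose y [106.4 110.9]
  y115 n29 x -2.3 [-6.0 3.1] z 40.7 [34.8 46.5]
  y145 n36 x -2.3 [-6.6 2.3] z 40.2 [33.7 47.7]
  y175 n32 x -2.3 [-6.0 2.1] z 41.3 [33.8 48.7]
  y205 n34 x -2.2 [-6.3 2.5] z 41.4 [34.8 48.2]
  y235 n36 x -2.9 [-6.8 2.0] z 43.6 [37.3 52.0]
  y265 n30 x -2.7 [-6.8 1.9] z 43.1 [39.2 47.2]
  y295 n41 x -2.4 [-10.1 11.0] z 44.3 [36.3 51.3]
clock: 10.28
eef_pos: [551.7, 261.0, 41.8]
eef_rot: [3.142, 0.0, 1.518]
wrist_force: [-0.2, -0.1, -1.9]
finger_gap: 6.9
finger_force: 60.0
```

```bash
python3 -m handwheel '-0.012 0 -0.03 0 1;0 0 0 0 1;-0.003 -0.05 0 0 1;-0.003 -0.05 0 0 1;-0.003 -0.05 0 0 1;0 0 0 0 1;0 0 0 0 1'; python3 axis.py | cut -c1-70
```

```text
clock: 10.87
eef_pos: [550.9, 255.1, 40.6]
eef_rot: [3.142, 0.0, 1.518]
wrist_force: [0.9, -0.3, -1.1]
finger_gap: 7.3
finger_force: 60.0
scene 130 nose y [104.1 107.6]
  y115 n26 x 2.5 [-2.5 6.9] z 40.7 [35.4 45.0]
  y145 n28 x 1.4 [-3.3 6.0] z 41.0 [35.3 46.1]
  y175 n30 x 1.6 [-3.7 6.3] z 43.1 [37.3 46.6]
  y235 n12 x 1.6 [-3.3 4.6] z 45.2 [39.0 47.1]
  y265 n13 x 1.2 [-2.9 5.0] z 45.0 [40.3 48.9]
  y295 n20 x 4.3 [-0.1 11.6] z 45.8 [41.1 48.6]
side 265 nose y [105.4 110.9]
  y115 n28 x -2.0 [-5.4 2.8] z 39.0 [32.9 45.9]
  y145 n36 x -2.0 [-6.1 2.7] z 38.9 [35.0 44.6]
  y175 n34 x -2.3 [-6.2 2.8] z 39.7 [33.5 49.3]
  y205 n32 x -2.8 [-6.4 1.8] z 42.0 [33.0 47.4]
  y235 n33 x -2.8 [-6.3 1.8] z 42.1 [34.3 49.8]
  y265 n33 x -3.0 [-6.8 1.8] z 41.8 [38.5 49.3]
  y295 n43 x -2.8 [-11.6 11.6] z 42.9 [37.4 51.1]
```

```bash
python3 -m handwheel '0 0 -0.04 0 1;0 0 -0.04 0 1;0 0 -0.04 0 1;0 0 -0.04 0 1;0 0 -0.03 0 1;0 0 0 0 1;0 0 0 0 1'; python3 axis.py | cut -c1-70
```

```text
clock: 11.55
eef_pos: [550.8, 255.2, 32.9]
eef_rot: [-3.141, 0.0, 1.518]
wrist_force: [0.9, -0.3, -0.8]
finger_gap: 6.9
finger_force: 60.0
scene 132 nose y [101.2 103.8]
  y115 n25 x 2.6 [-2.4 6.5] z 39.7 [37.3 44.1]
  y145 n27 x 1.6 [-2.1 5.6] z 40.4 [33.5 43.1]
  y175 n30 x 2.1 [-3.3 5.9] z 39.6 [32.8 45.0]
  y205 n6 x 0.7 [-3.2 4.1] z 39.3 [38.0 42.0]
  y235 n12 x 0.9 [-3.3 4.0] z 40.1 [36.3 41.8]
  y265 n14 x 1.7 [-1.4 4.0] z 38.9 [33.3 42.1]
  y295 n18 x 4.0 [-0.8 11.8] z 38.8 [32.7 41.8]
side 256 nose y [107.6 111.6]
  y115 n30 x -1.8 [-5.7 2.9] z 38.7 [34.4 44.2]
  y145 n31 x -2.4 [-5.7 2.5] z 37.5 [32.8 41.2]
  y175 n32 x -2.1 [-5.9 2.0] z 37.0 [32.9 44.4]
  y205 n35 x -2.3 [-6.7 3.1] z 36.6 [29.9 43.7]
  y235 n32 x -2.8 [-6.8 1.7] z 37.4 [32.3 41.3]
  y265 n30 x -2.7 [-7.0 1.1] z 36.9 [31.3 42.7]
  y295 n42 x -3.0 [-10.8 10.8] z 36.6 [30.1 43.1]
```

```bash
python3 -m handwheel '-0.005 -0.1 0 0 1;-0.005 -0.1 0 0 1;-0.005 -0.1 0 0 1;-0.005 -0.1 0 0 1;-0.005 -0.1 0 0 1;-0.003 -0.05 0 0 1;0 0 0 0 1'
python3 -m handwheel '-0.002 -0.04 0 0 1;-0.002 -0.04 0 0 1;0 0 0 0 1'
```

```text
clock: 12.23
eef_pos: [549.8, 232.6, 33.0]
eef_rot: [-3.142, 0.0, 1.518]
wrist_force: [0.6, -1.1, -0.5]
finger_gap: 7.3
finger_force: 60.0
clock: 12.48
eef_pos: [549.6, 230.1, 33.0]
eef_rot: [3.141, -0.0, 1.518]
wrist_force: [-0.9, -0.1, 0.1]
finger_gap: 7.2
finger_force: 60.0
```

```bash
python3 -m handwheel '-0.002 -0.04 0 0 1;-0.002 -0.04 0 0 1;0 0 0 0 1'
```

```text
clock: 12.73
eef_pos: [549.3, 226.5, 32.9]
eef_rot: [-3.141, 0.0, 1.518]
wrist_force: [0.5, 0.5, -1.1]
finger_gap: 7.1
finger_force: 60.0
```

```bash
python3 -m handwheel '-0.003 -0.05 0 0 1;-0.003 -0.05 0 0 1;-0.005 -0.1 0 0 1;0 0 0 0 1'
python3 -m handwheel '-0.005 -0.1 0 0 1;-0.005 -0.1 0 0 1;-0.005 -0.1 0 0 1;-0.005 -0.1 0 0 1;-0.005 -0.1 0 0 1;-0.005 -0.1 0 0 1;-0.005 -0.1 0 0 1;-0.005 -0.1 0 0 1;-0.005 -0.1 0 0 1;-0.003 -0.05 0 0 1;0 0 0 0 1'; python3 axis.py | cut -c1-70
```

```text
clock: 13.07
eef_pos: [548.9, 218.1, 32.9]
eef_rot: [-3.141, 0.0, 1.518]
wrist_force: [0.7, -0.7, -0.3]
finger_gap: 7.3
finger_force: 60.0
clock: 13.98
eef_pos: [547.0, 180.3, 33.0]
eef_rot: [-3.141, 0.0, 1.518]
wrist_force: [0.8, -1.3, -1.6]
finger_gap: 7.0
finger_force: 60.0
scene 144 nose y [101.4 102.6]
  y115 n6 x 2.2 [-3.4 5.4] z 37.5 [35.4 42.4]
  y145 n8 x 2.1 [-2.5 4.9] z 41.4 [38.2 46.8]
  y175 n10 x 2.8 [-1.2 4.6] z 40.3 [34.4 44.9]
  y205 n22 x 2.7 [-2.6 11.4] z 40.0 [34.1 43.2]
  y235 n3 x 6.1 [3.9 9.2] z 36.0 [35.5 37.6]
  y265 n60 x -2.4 [-11.7 11.4] z 42.1 [33.8 54.6]
  y295 n35 x 0.7 [-4.6 4.3] z 39.5 [31.6 43.7]
side 221 nose y [108.6 110.9]
  y115 n27 x -1.8 [-5.3 3.5] z 36.4 [31.5 41.4]
  y145 n36 x -2.2 [-6.2 2.9] z 38.3 [31.6 43.7]
  y175 n34 x -3.0 [-6.6 2.2] z 37.0 [28.2 42.5]
  y205 n41 x -3.2 [-10.7 9.5] z 36.9 [30.5 42.1]
  y235 n34 x -2.9 [-7.5 7.3] z 37.5 [30.0 42.8]
  y265 n48 x -0.0 [-11.3 11.8] z 40.4 [31.4 54.0]
```

```bash
python3 -m handwheel '-0.005 -0.1 0 0 1;-0.005 -0.1 0 0 1;-0.003 -0.05 0 0 1;0 0 0 0 1'
python3 -m handwheel '-0.002 -0.04 0 0 1;-0.002 -0.04 0 0 1;0 0 0 0 1'
python3 -m handwheel '-0.002 -0.03 0 0 1;-0.002 -0.03 0 0 1;0 0 0 0 1'
```

```text
clock: 14.42
eef_pos: [546.5, 170.3, 33.0]
eef_rot: [3.142, 0.0, 1.518]
wrist_force: [0.8, -0.5, -1.0]
finger_gap: 7.3
finger_force: 60.0
clock: 14.67
eef_pos: [546.4, 167.8, 33.0]
eef_rot: [3.141, -0.0, 1.518]
wrist_force: [0.4, 0.1, -0.7]
finger_gap: 7.4
finger_force: 60.0
clock: 14.92
eef_pos: [546.2, 165.0, 33.0]
eef_rot: [3.141, 0.0, 1.518]
wrist_force: [0.6, 0.7, 0.3]
finger_gap: 7.2
finger_force: 60.0
```

```bash
python3 -m handwheel '-0.002 -0.03 0 0 1;-0.002 -0.03 0 0 1;0 0 0 0 1'
python3 -m handwheel '-0.003 -0.05 0 0 1;-0.003 -0.05 0 0 1;0 0 0 0 1'
python3 -c "
from h import *
p,d,K,T=snap('side');a=cv2.resize(p[200:310,260:370],(440,440),interpolation=cv2.INTER_CUBIC)
p,d,K,T=snap('wrist');save('pics/c3.png',np.hstack([a,cv2.resize(p,(360,270))[:440].copy() if 0 else np.vstack([cv2.resize(p,(360,270)),np.zeros((170,360,3),np.uint8)])]))"
```

```text
clock: 15.17
eef_pos: [546.0, 162.6, 33.0]
eef_rot: [-3.142, 0.0, 1.518]
wrist_force: [1.8, 0.7, -0.0]
finger_gap: 7.1
finger_force: 60.0
clock: 15.42
eef_pos: [545.8, 158.4, 32.9]
eef_rot: [-3.142, 0.0, 1.518]
wrist_force: [1.4, -0.4, 0.4]
finger_gap: 7.6
finger_force: 60.0
```

View pics/c3.png

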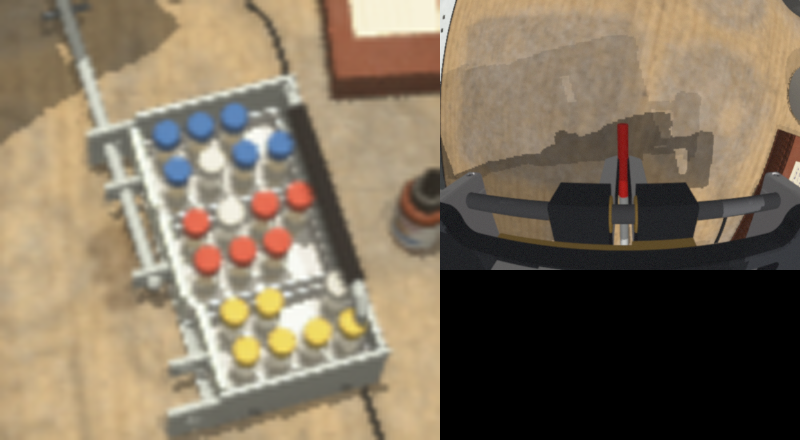

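The side view shows the rod through the left plate, the left lug (110,187) and the middle lug (140,280), with its nose at (152,285). The right lug tip at (172,365) looks deeper than the others, so I'll measure it.

```bash
python3 - <<'E'
from h import *
from axis import O,R
rows={}
for rep in range(4):
  for n in("side",) if rep<3 else ("scene",):
    p,d,K,T=snap(n);P=pts(d,K,T);c=(P[...,:2]-O)@R
    for nm,yc in (("L",62),("M",0),("R",-62)):
        k=(abs(c[...,1]-yc)<4)&(P[...,2]>40)&(P[...,2]<52)&(c[...,0]<8)&(c[...,0]>-30)
        if k.sum(): print(n,nm,k.sum(),np.percentile(c[k][:,0],[0,10,30]).round(1),end=" | ")
        k=(abs(c[...,1]-yc)<26)&(abs(P[...,2]-65)<2.5)&(c[...,0]<30)&(c[...,0]>0)
        if k.sum(): print("rim",k.sum(),np.percentile(c[k][:,0],[3,15,50]).round(1))
z=np.load("pics/w0.npz");p,d,K,T=z['p'],z['d'],z['K'],z['T']
v,u=np.mgrid[:420,:560];P=wpts(u,v,d,K,T);c=(P[...,:2]-O)@R
for nm,yc in (("L",62),("M",0),("R",-62)):
    k=(abs(c[...,1]-yc)<22)&(abs(P[...,2]-65)<2.5)&(c[...,0]<30)&(c[...,0]>-60);print("w0 rim",nm,k.sum(),np.percentile(c[k][:,0],[3,10,30]).round(1))
    k=(abs(c[...,1]-yc)<4)&(abs(P[...,2]-46)<4)&(c[...,0]<8)&(c[...,0]>-60);print("   lug",k.sum(),np.percentile(c[k][:,0],[0,10,30]).round(1) if k.any() else "")
E
```

```text
side L 19 [-13.2 -10.3  -6.8] | rim 30 [10.4 12.1 14.2]
side M 22 [-11.9  -9.9  -7. ] | rim 28 [11.4 11.9 13.9]
side R 12 [-7.3 -6.7 -3.8] | rim 27 [16.1 17.3 19. ]
side L 21 [-12.7 -10.1  -7. ] | rim 28 [10.4 11.7 13.3]
side M 20 [-12.1 -10.2  -6.9] | rim 33 [11.  12.1 14.3]
side R 11 [-7.  -6.1 -2. ] | rim 21 [16.5 17.5 18.5]
side L 21 [-12.7 -10.2  -6.8] | rim 37 [10.3 11.1 14. ]
side M 17 [-12.3 -10.3  -6.4] | rim 35 [11.  12.3 15. ]
side R 14 [-7.2 -6.  -4.1] | rim 26 [16.3 17.6 19.1]
scene L 19 [-9.9 -9.5 -6.7] | rim 25 [13.  14.  16.4]
scene M 16 [-11.5  -9.1  -3.9] | rim 23 [13.5 14.4 16.9]
scene R 10 [-3.2 -2.4 -0.4] | rim 20 [19.4 19.9 21.6]
w0 rim L 225 [12.  12.4 13.6]
   lug 63 [-11.4 -10.   -5.9]
w0 rim M 322 [-31.4 -30.9 -29. ]
   lug 102 [-55.1 -52.2 -46.7]
w0 rim R 165 [18.9 19.3 20.3]
   lug 44 [-5.3 -4.8 -1.8]
```

```bash
python3 -m handwheel '-0.005 -0.1 0 0 1;-0.005 -0.1 0 0 1;-0.005 -0.1 0 0 1;-0.005 -0.1 0 0 1;-0.005 -0.1 0 0 1;-0.005 -0.1 0 0 1;-0.005 -0.1 0 0 1;-0.005 -0.1 0 0 1;-0.005 -0.1 0 0 1;-0.003 -0.05 0 0 1;0 0 0 0 1'
python3 -m handwheel '-0.016 0 0 0.07 1;-0.016 0 0 0.07 1;-0.016 0 0 0.07 1;-0.016 0 0 0.07 1;-0.016 0 0 0.07 1;-0.016 0 0 0.07 1;0 0 0 0 1;0 0 0 0 1'
cat > lug.py <<'E'
from h import *
from axis import O,R
A={}
for rep in range(3):
    p,d,K,T=snap("side");P=pts(d,K,T);c=(P[...,:2]-O)@R
    for nm,yc in (("L",62),("M",0),("R",-62)):
        k=(abs(c[...,1]-yc)<26)&(abs(P[...,2]-65)<2.5)&(c[...,0]<30)&(c[...,0]>0);A.setdefault(nm,[]).append(np.percentile(c[k][:,0],15))
    k=(abs(c[...,0])<14)&(abs(P[...,2]-36)<8)&(c[...,1]<-6)&(c[...,1]>-58);A.setdefault("rod",[]).append((np.median(c[k][:,0]),c[k][:,1].min(),k.sum()) if k.any() else 0)
print({k:np.mean(v,0).round(1) for k,v in A.items()})
s=read_state();print(s["eef_pos"].round(1),"nose y",(((s["eef_pos"][:2]-O)@R)[1]-250).round(1),s["wrist_force"].round(1),np.degrees(s["eef_rot"][2]).round(2))
E
python3 lug.py
```

```text
clock: 16.63
eef_pos: [543.9, 120.2, 33.0]
eef_rot: [3.142, 0.0, 1.518]
wrist_force: [2.3, -2.6, 0.1]
finger_gap: 6.9
finger_force: 60.0
clock: 17.3
eef_pos: [540.0, 120.9, 33.0]
eef_rot: [-3.142, -0.0, 1.555]
wrist_force: [0.8, -2.4, 0.2]
finger_gap: 6.9
finger_force: 60.0
{'L': np.float64(12.4), 'M': np.float64(15.6), 'R': np.float64(17.3), 'rod': array([  4.5, -45.3,  55. ])}
[540.  120.9  33. ] nose y -46.0 [ 1.6 -1.7 -0.3] 89.1
```

```bash
python3 -m handwheel '-0.002 -0.1 0 0 1;-0.002 -0.1 0 0 1;-0.002 -0.05 0 0 1;0 0 0 0 1'
python3 -m handwheel '-0.001 -0.04 0 0 1;-0.001 -0.04 0 0 1;-0.001 -0.03 0 0 1;0 0 0 0 1'
python3 lug.py
```

```text
clock: 17.78
eef_pos: [539.9, 110.3, 33.0]
eef_rot: [3.141, 0.0, 1.555]
wrist_force: [1.4, -0.9, -0.8]
finger_gap: 7.2
finger_force: 60.0
clock: 18.12
eef_pos: [539.7, 106.5, 33.0]
eef_rot: [3.141, -0.0, 1.555]
wrist_force: [1.7, 3.1, 0.8]
finger_gap: 7.1
finger_force: 60.1
{'L': np.float64(12.9), 'M': np.float64(15.6), 'R': np.float64(17.2), 'rod': array([  5. , -56.9,  68.3])}
[539.7 106.5  33. ] nose y -60.5 [2.8 2.4 0.1] 89.1
```

```bash
python3 - <<'E'
from h import *
from axis import O,R
Q=[]
for n in("side","side","scene"):
    p,d,K,T=snap(n);P=pts(d,K,T);c=np.dstack([(P[...,:2]-O)@R,P[...,2]])
    for a,b in ((-57,-40),(-40,-25),(-25,-8),(8,30),(30,55),(105,130)):
        k=(abs(c[...,0]-3)<10)&(abs(c[...,2]-37)<8)&(c[...,1]>a)&(c[...,1]<b)
        if k.sum()>3: print(n,a,k.sum(),np.median(c[k],0).round(1))
E
python3 -m handwheel '0.001 0.04 0 0 1;0.015 0 0 -0.075 1;0.015 0 0 -0.075 1;0 0 0 0 1;-0.001 -0.04 0 0 1;-0.001 -0.02 0 0 1;-0.001 -0.02 0 0 1;0 0 0 0 1'
python3 lug.py
```

```text
side -57 20 [  5.9 -48.2  38.2]
side -40 21 [  5.6 -31.6  37.4]
side -25 23 [  4.  -16.5  37.7]
side 8 28 [ 2.3 19.  38.3]
side 30 39 [ 1.9 42.7 37.9]
side 105 25 [ -2.8 119.7  37.6]
side -57 21 [  5.8 -46.9  38.3]
side -40 20 [  5.3 -32.5  37.9]
side -25 23 [  3.9 -16.4  37.9]
side 8 28 [ 2.2 19.1 37.9]
side 30 36 [ 2.3 42.2 38.4]
side 105 24 [ -2.3 118.4  37. ]
scene -57 6 [  7.6 -45.   40. ]
scene -40 7 [  7.7 -28.7  40.9]
scene -25 6 [  7.8 -16.   41.9]
scene 8 5 [ 4.3 14.7 40.6]
scene 105 14 [  1.4 123.9  37.8]
clock: 19.08
eef_pos: [540.8, 104.8, 33.0]
eef_rot: [3.142, -0.0, 1.542]
wrist_force: [2.3, 0.8, -0.1]
finger_gap: 7.4
finger_force: 60.1
{'L': np.float64(12.7), 'M': np.float64(16.1), 'R': np.float64(17.3), 'rod': array([  4.1, -56. ,  67.3])}
[540.8 104.8  32.9] nose y -62.1 [ 1.8 -0.  -0.1] 88.35
```

```bash
python3 -m handwheel '-0.001 -0.03 0 0 1;-0.001 -0.03 0 0 1;0 0 0 0 1;0 0 0 0 1'; python3 lug.py
```

```text
clock: 19.57
eef_pos: [540.8, 102.3, 33.0]
eef_rot: [3.141, 0.0, 1.542]
wrist_force: [2.4, 0.8, -0.6]
finger_gap: 7.3
finger_force: 60.1
{'L': np.float64(12.6), 'M': np.float64(15.8), 'R': np.float64(17.4), 'rod': array([  3.9, -56.4,  69.7])}
[540.8 102.3  33. ] nose y -64.6 [ 2.7  0.3 -0.1] 88.34
```

```bash
python3 -m handwheel '-0.001 -0.05 0 0 1;-0.001 -0.05 0 0 1;0.013 0 0 -0.07 1;0.013 0 0 -0.07 1;0.013 0 0 -0.07 1;0.013 0 0 -0.06 1;0 0 0 0 1;0 0 0 0 1'; python3 lug.py; python3 - <<'E'
from h import *
from axis import O,R
for n in("side","scene"):
    p,d,K,T=snap(n);P=pts(d,K,T);c=np.dstack([(P[...,:2]-O)@R,P[...,2]])
    for a,b in ((-80,-65),(-57,-40),(-40,-25),(-25,-8),(8,30),(30,55),(105,130)):
        k=(abs(c[...,0]-1)<10)&(abs(c[...,2]-37)<8)&(c[...,1]>a)&(c[...,1]<b)
        if k.sum()>3: print(n,a,k.sum(),np.median(c[k],0).round(1))
E
```

```text
clock: 20.38
eef_pos: [542.5, 98.4, 32.8]
eef_rot: [-3.141, 0.0, 1.518]
wrist_force: [1.6, -1.0, 0.5]
finger_gap: 7.2
finger_force: 60.1
{'L': np.float64(12.6), 'M': np.float64(16.1), 'R': np.float64(17.5), 'rod': array([  1.5, -56.5,  69. ])}
[542.6  98.5  32.9] nose y -68.3 [ 0.4 -1.   0.3] 87.0
side -80 5 [  2.7 -67.1  38.1]
side -57 24 [  2.5 -48.6  36.3]
side -40 21 [  1.2 -32.7  37.6]
side -25 24 [  0.9 -15.5  38. ]
side 8 28 [ 0.4 19.5 37.5]
side 30 31 [ 0.  42.4 38. ]
side 105 24 [ -2.  117.6  38.7]
scene -57 14 [  5.1 -51.4  39.2]
scene -40 12 [  5.  -31.   40.4]
scene -25 9 [  5.  -17.6  41.8]
scene 105 21 [  2.7 116.4  39.1]
```

```bash
cat > ax2.py <<'E'
from h import *
from axis import O,R
X=[]
for n in("side","side","scene"):
    p,d,K,T=snap(n);P=pts(d,K,T);c=np.dstack([(P[...,:2]-O)@R,P[...,2]]);r=[]
    for a,b in ((-90,-66),(-57,-40),(-40,-25),(-25,-8),(8,30),(30,55),(105,130)):
        k=(abs(c[...,0]-1)<10)&(abs(c[...,2]-37)<8)&(c[...,1]>a)&(c[...,1]<b)
        if k.sum()>5: r.append(np.median(c[k],0))
    r=np.array(r);f=np.polyfit(r[:,1],r[:,0],1);print(n,"slope",(-f[0]).round(4),"x at 95,-93:",np.polyval(f,[95,-93]).round(1),"z",r[:,2].round(0))
E
python3 -m handwheel '0.01 0 0 -0.07 1;0.01 0 0 -0.07 1;0.01 0 0 -0.07 1;0.01 0 0 -0.06 1;0 0 0 0 1;0 0 0 0 1'; python3 lug.py; python3 ax2.py
```

```text
clock: 21.13
eef_pos: [544.3, 98.5, 32.9]
eef_rot: [-3.141, -0.0, 1.495]
wrist_force: [1.0, -1.0, -1.1]
finger_gap: 7.3
finger_force: 60.2
{'L': np.float64(12.9), 'M': np.float64(15.4), 'R': np.float64(16.7), 'rod': array([  0.8, -57. ,  71. ])}
[544.3  98.4  32.9] nose y -68.3 [ 1.1 -0.2 -0.5] 85.65
side slope 0.0123 x at 95,-93: [-0.9  1.4] z [38. 39. 38. 38. 38. 38.]
side slope 0.0131 x at 95,-93: [-1.   1.5] z [35. 38. 37. 38. 38. 38. 37.]
scene slope 0.011 x at 95,-93: [3.6 5.7] z [39. 40. 39. 38.]
```

```bash
python3 -m handwheel '0.005 0 0 -0.07 1;0.005 0 0 -0.07 1;0 0 0 0 1;0 0 0 0 1'; python3 lug.py; python3 ax2.py
```

```text
clock: 21.77
eef_pos: [544.7, 98.5, 33.0]
eef_rot: [-3.142, -0.0, 1.482]
wrist_force: [1.1, -0.1, -1.6]
finger_gap: 7.0
finger_force: 60.3
{'L': np.float64(12.3), 'M': np.float64(14.9), 'R': np.float64(15.2), 'rod': array([ -0.6, -57.4,  70.7])}
[544.7  98.4  33. ] nose y -68.3 [ 0.3 -0.8 -0.6] 84.95
side slope 0.0098 x at 95,-93: [-1.8  0. ] z [38. 39. 38. 37. 37. 38.]
side slope 0.009 x at 95,-93: [-1.7  0. ] z [37. 38. 38. 37. 37. 38.]
scene slope -0.0075 x at 95,-93: [4.7 3.3] z [38. 40. 39. 40.]
```

```bash
python3 -m handwheel '0.005 0 0 -0.05 1;0.005 0 0 -0.05 1;0 0 0 0 1;0 0 0 0 1'; python3 lug.py; python3 ax2.py
```

```text
clock: 22.4
eef_pos: [545.1, 98.4, 33.0]
eef_rot: [3.142, -0.0, 1.474]
wrist_force: [1.5, -1.3, -0.8]
finger_gap: 7.0
finger_force: 60.3
{'L': np.float64(13.1), 'M': np.float64(13.8), 'R': np.float64(13.1), 'rod': array([ -1.5, -57.5,  75. ])}
[545.1  98.4  33. ] nose y -68.2 [ 1.4 -1.2 -0.9] 84.45
side slope -0.0018 x at 95,-93: [-1.6 -1.9] z [36. 38. 37. 38. 36. 37. 37.]
side slope 0.0008 x at 95,-93: [-1.9 -1.7] z [34. 37. 38. 37. 38. 37. 37.]
scene slope -0.0124 x at 95,-93: [3.8 1.5] z [41. 40. 40. 40.]
```

```bash
python3 -m handwheel '-0.005 -0.1 0 0 1;-0.005 -0.1 0 0 1;-0.005 -0.1 0 0 1;-0.005 -0.1 0 0 1;-0.005 -0.1 0 0 1;0 0 0 0 1'
python3 -m handwheel '-0.002 -0.04 0 0 1;-0.002 -0.04 0 0 1;-0.002 -0.04 0 0 1;0 0 0 0 1'
python3 lug.py; python3 ax2.py
```

```text
clock: 23.2
eef_pos: [544.1, 77.6, 32.9]
eef_rot: [-3.141, 0.0, 1.473]
wrist_force: [1.2, -1.1, -0.5]
finger_gap: 7.2
finger_force: 60.3
clock: 23.53
eef_pos: [543.9, 73.4, 32.9]
eef_rot: [-3.142, 0.0, 1.474]
wrist_force: [0.8, -1.4, -0.6]
finger_gap: 7.3
finger_force: 60.3
{'L': np.float64(13.0), 'M': np.float64(13.8), 'R': np.float64(12.9), 'rod': array([ -1.5, -57.2,  78. ])}
[543.9  73.6  33. ] nose y -93.1 [ 0.4 -0.6 -0.4] 84.45
side slope -0.0089 x at 95,-93: [-0.9 -2.5] z [37. 38. 38. 37. 37. 37. 37.]
side slope -0.0091 x at 95,-93: [-0.9 -2.6] z [37. 39. 38. 38. 37. 37. 38.]
scene slope -0.0104 x at 95,-93: [2.8 0.8] z [40. 40. 40.]
```

```bash
python3 -m handwheel '-0.002 -0.04 0 0 1;-0.002 -0.04 0 0 1;-0.002 -0.02 0 0 1;0 0 0 0 1'
python3 lug.py
```

```text
clock: 24.17
eef_pos: [543.6, 69.5, 33.0]
eef_rot: [3.142, -0.0, 1.474]
wrist_force: [0.5, -1.1, -0.7]
finger_gap: 7.4
finger_force: 60.2
{'L': np.float64(12.7), 'M': np.float64(13.5), 'R': np.float64(13.3), 'rod': array([ -1.5, -56.7,  76.3])}
[543.6  69.5  33. ] nose y -97.2 [ 1.4 -1.1 -1.2] 84.44
```

```bash
python3 -m handwheel '-0.002 -0.05 0 0 1;-0.002 -0.05 0 0 1;-0.001 -0.03 0 0 1;0 0 0 0 1'
python3 -m handwheel '-0.001 -0.03 0 0 1;-0.001 -0.02 0 0 1;0 0 0 0 1;0 0 0 0 1'
python3 -c "
from h import *
a=[]
for n,(x0,y0,x1,y1) in (('side',(260,200,370,310)),('scene',(200,95,310,205))):
    p,d,K,T=snap(n);a.append(cv2.resize(p[y0:y1,x0:x1],(400,400),interpolation=cv2.INTER_CUBIC))
save('pics/c4.png',np.hstack(a))"; python3 lug.py
```

```text
clock: 24.65
eef_pos: [543.4, 64.1, 33.0]
eef_rot: [3.142, 0.0, 1.474]
wrist_force: [1.6, -1.1, 0.2]
finger_gap: 7.2
finger_force: 60.2
clock: 24.98
eef_pos: [543.3, 62.4, 32.9]
eef_rot: [-3.142, 0.0, 1.474]
wrist_force: [1.2, -1.4, -0.3]
finger_gap: 7.2
finger_force: 60.2
{'L': np.float64(12.4), 'M': np.float64(13.8), 'R': np.float64(13.1), 'rod': array([ -1.5, -56.4,  75. ])}
[543.3  62.4  33. ] nose y -104.3 [ 0.5 -1.6 -0.8] 84.45
```

View pics/c4.png

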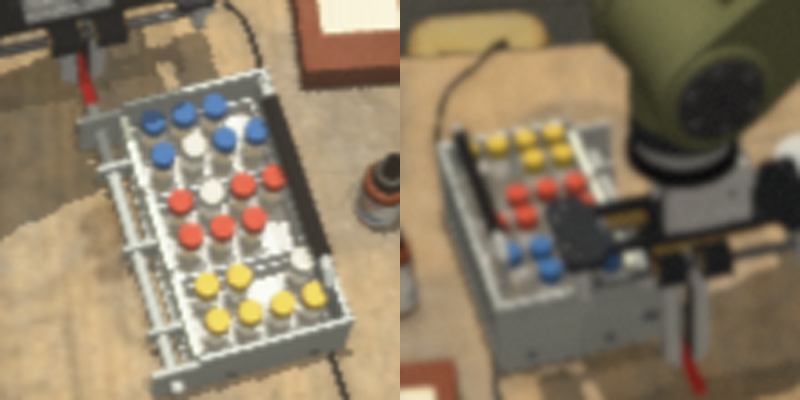

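The rod runs through all the lugs and its nose is out of the right plate at (178,387). I'll ease it in until the pin bears on the left plate.

```bash
python3 -m handwheel '-0.001 -0.02 0 0 1;-0.001 -0.02 0 0 1;0 0 0 0 1;0 0 0 0 1'
```

```text
clock: 25.57
eef_pos: [543.4, 61.9, 33.0]
eef_rot: [3.141, -0.002, 1.474]
wrist_force: [1.9, 8.0, -1.6]
finger_gap: 7.6
finger_force: 60.2
```

```bash
python3 -m handwheel '-0.001 -0.02 0 0 1;-0.001 -0.01 0 0 1;0 0 0 0 1;0 0 0 0 1'
```

```text
clock: 25.9
eef_pos: [543.4, 61.7, 33.0]
eef_rot: [3.141, -0.003, 1.474]
wrist_force: [2.8, 16.6, -1.2]
finger_gap: 6.9
finger_force: 60.2
```

Contact at 8 to 16 N confirms the pin is seated. I'll relax the push, open and lift away.

```bash
python3 -m handwheel '0.001 0.03 0 0 1;0 0.01 0 0 1;0 0 0 0 1;0 0 0 0 1'
python3 -m handwheel '0 0 0 0 0.75;0 0 0 0 0.6;0 0 0 0 0.6;0 0 0 0 0.6;0 0 0 0 0.6;0 0 0 0 0.6;0 0 0 0 0.6;0 0 0.3 0 0.6;0 0 0.6 0 0.6;0 0 0.9 0 0.6;0 0 0.9 0 0.6;0 0 0.9 0 0.6'
python3 -m handwheel '0 0.6 0.7 0 0.6;-0.4 0.8 0 0 0.6;-0.4 0.8 0 0 0.6;-0.4 0.8 0 0 0.6;-0.4 0.8 0 0 0.6;-0.4 0.8 0 0 0.6;0 0 0 0 0.6'
python3 -c "
from h import *
a=[]
for n,(x0,y0,x1,y1) in (('side',(255,185,365,315)),('scene',(200,95,310,225))):
    p,d,K,T=snap(n);a.append(cv2.resize(p[y0:y1,x0:x1],(400,472),interpolation=cv2.INTER_CUBIC))
save('pics/c5.png',np.hstack(a))"; python3 lug.py
```

```text
clock: 26.23
eef_pos: [543.4, 61.9, 33.0]
eef_rot: [3.141, -0.001, 1.474]
wrist_force: [2.8, 6.8, -1.5]
finger_gap: 7.4
finger_force: 60.2
clock: 27.23
eef_pos: [542.8, 61.2, 179.6]
eef_rot: [3.141, -0.0, 1.474]
wrist_force: [0.8, 0.8, -0.1]
finger_gap: 37.5
finger_force: 0.0
clock: 27.82
eef_pos: [460.8, 249.3, 206.1]
eef_rot: [3.141, -0.001, 1.478]
wrist_force: [0.6, 0.5, -0.7]
finger_gap: 37.4
finger_force: 0.0
{'L': np.float64(12.5), 'M': np.float64(13.4), 'R': np.float64(12.9), 'rod': array([ -1. , -57.1,  80. ])}
[463.7 244.3 205.3] nose y 73.2 [ 0.  -1.1  0.1] 84.38
```

View pics/c5.png

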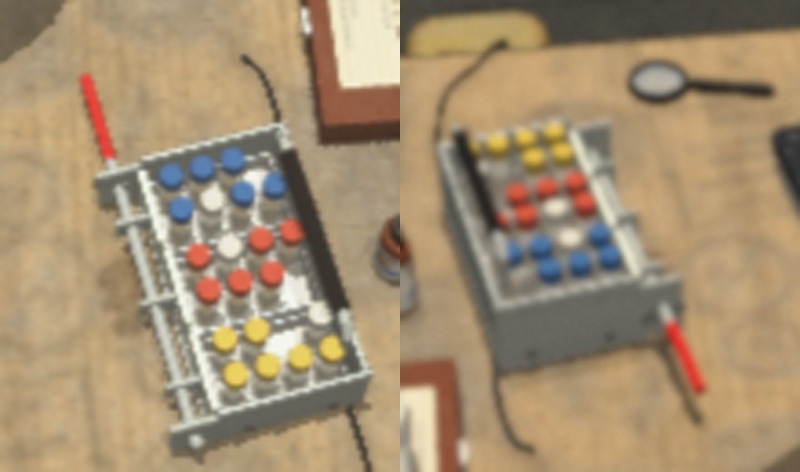

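The final view shows the rod through both plates and all three eyes. The red handle end is close to the left plate at (110,160) and the nose is out at the right at (195,440). The gripper is clear of everything.

```bash
python3 -c "
from cell import sign_off,read_state
print(read_state()['qd'].round(3));print(sign_off())"
```

```text
[-0.008  0.004  0.002  0.001 -0.004  0.003]
the job is handed in; nothing more can be done
None
```

The middle tray is pushed back in line and the locking rod is through both end plates and all three eyes, with its stop pin felt against the left plate (peak about 17 N). The rod is released, the gripper is clear, and the job was handed in at about 28 s.

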